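# Shut the curing box and hold its lamp shutter open at the mark

## Task

The stone sample is in the curing box: set the lid on so that it sits fully home all round the rim (do not drop it on) and let go of it, keeping the lamp shutter closed until then. Then pull the spring-return shutter out by its upright post until the pointer tooth beside the post is level with the fin of the mark clip, and keep it there: the program finishes while still holding the post at the mark, with the lid still on. Leave the other things on the bench where they are.

Things in the scene. Friction and masses are not known exactly. Their poses are not given: they have to be found in the camera images.
- lamp_box: Grey curing box screwed to the bench, 140 x 140 mm outside, open on top, a loose stone sample (62 x 62 x 20 mm) inside on a glass floor 40 mm above the bench. Origin: centre of the underside. On its -y side a dark guide plate, 14 mm high, runs from the wall to y = -270 mm (x from -45 to 85 mm); the shutter comes out along it, straight to the box's own -y. Yawed up to 20 degrees.
- box_rim (a point): Centre of the box's mouth, level with the rim, 90 mm above the bench. Walls 8 mm thick: the opening is 124 x 124 mm. The lid's plate rests on this rim when seated.
- lid: Loose aluminium lid, about 0.3 kg: plate 150 x 150 mm, with a square rubber lip 116 x 116 mm, 8 mm deep below it, that drops inside the box's walls (4 mm play each side, any of the four ways round). It starts flat on the bench on its lip. Origin: centre of the lip's lower edge; plate's underside 8 mm, top 13 mm above it. Seated, the origin is 82 mm above the bench.
- lid_grip (a point): In the lid's black bar handle, 36 mm above the lid's origin. The bar stands on the middle of the plate, 16 mm thick along the lid's x, 60 mm long along its y, 32 mm high (its top is 45 mm above the lid's origin).
- shutter: Flat aluminium sliding shutter with an upright steel post, 20 mm in diameter, to pull it by: the post goes from 21 mm (top of the blade) to 85 mm above the bench. Origin: on the post's axis at bench height; axes parallel to the box's. It slides only along the box's y. Closed, the post's axis is 75 mm from the box's -y wall, 145 mm from the box's origin; it comes out at most 100 mm.
- post_top (a point): Centre of the top of the pull post, 85 mm above the bench. A spring pulls the shutter shut: 4.2 N when closed and 0.7 N more for each 10 mm it is pulled out (7 to 9.5 N at the mark), plus a little friction.
- tooth (a point): Tip of the pointer tooth, 4 mm wide, 18 mm above the bench, that sticks out of the shutter's +x edge exactly beside the post: 51 mm from the post's axis along the box's x, same y in the box's frame.
- mark: Bright steel clip on the guide plate, on the box's +x side of the shutter, 26 x 22 mm, with an upright fin 4 mm thick (top 36 mm above the bench). Origin: at bench height in the fin's middle plane; axes parallel to the box's. It is set 40 to 75 mm farther out (box's -y) than the closed shutter's tooth; at the mark, tooth, post axis and fin have the same y in the box's frame.
- squeeze_bottle: Bystander: red squeeze bottle with a pointed nozzle, 48 mm in diameter, 140 mm tall. Origin: centre of its underside.
- spray_can: Bystander: can, 60 mm in diameter, 170 mm tall. Origin: centre of its underside.
- resin_jar: Bystander: amber jar with a lid, 60 mm in diameter, 65 mm tall. Origin: centre of its underside.
Things that resemble listed ones, but are neither listed nor needed, are in the scene too. Of the things shaped like the lid, the aluminium one is meant.

How it is judged:
On the way, in this order (a step that is already met when the one before it is completed fails the run):
1. the lid sits fully home on the box, let go (z of lid in the frame of lamp_box between 0.078 and 0.0855 m and horizontal distance between lid and lamp_box below 0.01 m and (angle between the x axis of lid and the x axis of lamp_box, either way round below 0.12 rad or angle between the x axis of lid and the y axis of lamp_box, either way round below 0.12 rad) and angle between lid's own z axis and vertical below 0.04 rad and contact force between the fingers and lid below 0.1 N), for 0.2 s.
2. the shutter is held by its post at the mark with the lid on (z of lid in the frame of lamp_box between 0.078 and 0.0855 m and horizontal distance between lid and lamp_box below 0.01 m and (angle between the x axis of lid and the x axis of lamp_box, either way round below 0.12 rad or angle between the x axis of lid and the y axis of lamp_box, either way round below 0.12 rad) and angle between lid's own z axis and vertical below 0.04 rad and y of shutter in the frame of mark between -0.006 and 0.006 m and contact force between the fingers and shutter above 2 N), for 0.5 s.
At the end, for the whole second after the job is handed in: The lid is fully home on the box (within 10 mm of centre, lip inside, flat, seated height within about 4 mm), not touched and at rest; the shutter's post is held by the fingers (over 2 N) with the tooth within 6 mm of the mark's fin, standing still (all of step 2 and contact force between the fingers and lid below 0.1 N and linear speed of lid below 0.02 m/s and linear speed of shutter below 0.01 m/s); the arm keeps its last pose, push and grip.
It fails at once if the shutter is opened (over 15 mm) while the lid is not on (y of shutter in the frame of lamp_box below -0.16 m and not (z of lid in the frame of lamp_box between 0.078 and 0.0855 m and horizontal distance between lid and lamp_box below 0.01 m and (angle between the x axis of lid and the x axis of lamp_box, either way round below 0.12 rad or angle between the x axis of lid and the y axis of lamp_box, either way round below 0.12 rad) and angle between lid's own z axis and vertical below 0.04 rad)).
It fails at once if the lid is dropped or thrown (contact force between the fingers and lid below 0.1 N and linear speed of lid above 0.6 m/s).
It fails at once if a bystander is pushed away by over 40 mm or knocked over (distance of any of squeeze_bottle, spray_can, resin_jar from where it was at the start of the episode above 0.04 m or angle between any of squeeze_bottle, spray_can, resin_jar's own z axis and vertical above 0.5 rad).
It also fails if it takes over 58 s, if anything falls off the work surface, if the arm or the gripper's body presses on something with over 40 N, if the wrist force passes 120 N, or if a joint passes its speed limit or range.

## Robot

A 6-joint arm with a two-finger parallel gripper is mounted at the origin on the work surface. World frame = base frame: x ahead of the robot, y to its left, z up, the work surface at z = 0. Lengths are in m, angles in rad, forces in N, time in s.
With the tool pointing down it reaches from about 0.3 to 0.775 m from the base axis. Payload 14.6 kg.
Tool frame: the origin (TCP) lies midway between the tips of the shut fingers; the grasp point (between the pads) lies 19 mm behind it; z points along the fingers, y is the line along which they close (so a half turn about z gives the same grasp; the last joint's range is limited). The gripper opens to 94 mm and grips with 3 to 60 N. Pads are 16 mm wide; open, the fingers measure 119 mm over their backs; the gripper's body (75 mm by 177 mm) begins 78 mm behind the grasp point.
Start: joints at [-1.281, 0.3, 1.521, -0, 1.321, -0.067], TCP at [0.192, -0.515, 0.205] pointing down, gripper open.
Joint ranges: [-3.03, 3.03], [-0.79, 2.21], [0.23, 2.52], [-1.04, 4.18], [0, 3.07], [-2.55, 2.55]. Speed limits (rad/s): [2.22, 2.22, 2.57, 3.14, 3.14, 3.14].

## Interface

Orientations are given as a 3x3 rotation matrix whose columns are the frame's x, y, z axes.
In Python, from workcell import read_state, snapshot, camera_model, job_done, recognise gives the robot as it stands. The module is installed in compiled form; this text tells all that it offers.
- The arm moves only by the tool move_arm, never from a script. Its argument "targets" is a list of rows, each an object with "dp": the shift along the tool's x, y, z in mm, a list of three; "yaw": the turn about the tool's z in rad. A call has 1 to 12 rows; each row is the pose to reach, as a shift and turn from the pose commanded when the call began, along the tool's axes at that moment; what a row does not reach only later rows make up. A row lasts 1/10 s, in which the tool goes at most 50 mm and 8.59 degrees, less where a joint would pass 70% of its speed; a pose out of reach is approached as far as the arm can. A call with a gripper value outside its range is refused whole. "jaw" is the finger opening in mm, from 0 to 94, set as the call begins (left out, the last holds). The fingers move at their own pace and stop on an object; "force" is the grip in N (left out, the last holds). Time passes only in rows, so rows that repeat a pose let the fingers close. It gives the time, the measured TCP pose, the force, the opening and the grip force at its end, in the units of the state.
- read_state(): the state, without advancing time (a new reading comes with each control period).
- snapshot(name): name is "side" or "top"; returns the picture (400x640x3 uint8, red, green, blue); there is no depth.
- camera_model(name): a dict with "fx", "fy", "cx", "cy" (pixels), "dist" ([k1, k2, p1, p2, k3] as OpenCV has them; the pictures are not rectified), "rvec" (rotation vector, rad) and "tvec" (3), from world to camera coordinates, as OpenCV has them. Camera axes: x right, y down, z forward; pixel columns grow to the right and rows downward; lengths in m; the calibration is good to about 2 mm. A picture is of the moment at which its call begins. camera_model takes no time and is no camera call.
- job_done(): hands the job in; it is judged then, once.
Trained networks look in the newest picture that a camera, given by its name, has taken for a name from the list of things; names that differ only in an ending like _2 or _b are one class to them, and where a whole thing is asked for, a point or a joint stands for the part that bears it (a point fixed in the world has none). Each returns a list of dicts, best first, with "conf" (0 to 1); they miss things now and then, are a little off and sometimes report something else, mostly with a low value. They report only what shows in the picture. A call takes as long as a camera call. They do not tell look-alikes from the thing itself.
- recognise(camera, query): "location" ([x, y, z] in m, in world coordinates, good to about 4 mm: the middle of the surface that is visible of it).
The state is a dict: "t": time; "q": joint angles; "qd": joint speeds; "tau": joint torques, N m; "tcp_pos": TCP position; "ee_rot": TCP orientation; "wrist_force": force on the tool from outside, world axes, zero at the start; "ft_torque": the same for the moment, N m; "width": finger opening in m; "grasp_force": force on a finger pad.
Only numpy, scipy, OpenCV 4.12 (cv2) and the standard library are available. Lean on these libraries where they do the work, as an engineer would, in place of code of your own. Each camera call takes 0.05 s, during which the arm holds its last target. There are 200 camera calls.

## Working session

There is one attempt and no reset: what is moved stays moved. The work goes in short steps, Python scripts to look and compute and a tool call to move; the robot and the scene stay as the last step left them, time stands still between calls to the robot, and variables do not carry over. Pictures are saved under pics/ and viewed, at most 10 in all, crops included, and the job is handed in when it is done.

Besides the shell and the picture viewer there is one more tool, called as a command line: name --argument value ..., lists and objects as JSON in quotes. move_arm: Moves the arm, as the interface text tells. Its arguments: {"type":"object","properties":{"targets":{"type":"array"},"jaw":{"type":"number"},"force":{"type":"number"}},"required":["targets"]}

```bash
mkdir -p pics
python3 - <<'E'
from workcell import *
import cv2
for c in("side","top"):
    im=snapshot(c); cv2.imwrite(f"pics/{c}0.png",im[:,:,::-1])
    for q in("lamp_box","box_rim","lid","lid_grip","shutter","post_top","tooth","mark","squeeze_bottle","spray_can","resin_jar"):
        print(c,q,[(round(r["conf"],2),[round(float(v),3) for v in r["location"]]) for r in recognise(c,q)][:4])
s=read_state();print(s["t"],s["tcp_pos"],s["ee_rot"],s["width"])
for c in("side","top"):print(camera_model(c))
E
```

```text
side lamp_box [(0.95, [0.561, 0.101, 0.047]), (0.54, [0.654, 0.388, 0.125])]
side box_rim [(0.8, [0.561, 0.1, 0.049])]
side lid [(0.75, [0.505, -0.303, 0.011]), (0.61, [0.465, -0.547, 0.008]), (0.55, [0.324, -0.076, 0.012])]
side lid_grip [(0.83, [0.463, -0.548, 0.015]), (0.83, [0.326, -0.075, 0.011]), (0.72, [0.505, -0.309, 0.017])]
side shutter [(0.78, [0.529, -0.018, 0.045])]
side post_top [(0.52, [0.531, -0.021, 0.046])]
side tooth [(0.58, [0.533, -0.021, 0.045])]
side mark [(0.47, [0.586, -0.091, 0.024]), (0.3, [0.507, -0.303, 0.006])]
side squeeze_bottle []
side spray_can [(0.82, [0.657, 0.387, 0.128])]
side resin_jar [(0.77, [0.682, -0.266, 0.04])]
top lamp_box [(0.84, [0.555, 0.023, 0.021]), (0.49, [0.538, -0.002, 0.021]), (0.24, [0.433, 0.385, 0.089])]
top box_rim [(0.76, [0.555, 0.021, 0.018])]
top lid [(0.71, [0.335, -0.081, 0.015]), (0.69, [0.458, -0.559, 0.01]), (0.57, [0.505, -0.319, 0.016])]
top lid_grip [(0.73, [0.457, -0.565, 0.01]), (0.57, [0.334, -0.084, 0.011]), (0.56, [0.498, -0.318, 0.016])]
top shutter [(0.94, [0.536, -0.002, 0.021])]
top post_top [(0.9, [0.536
[... 409 characters left out ...]
86448e-01 -9.37015996e-01  1.55570159e-05]
 [-1.13453544e-05 -2.08318689e-05 -1.00000000e+00]] 0.09390802388974046
{'fx': 373.0163812342029, 'fy': 373.0163812342029, 'cx': 316.67781424119784, 'cy': 202.45189417970664, 'dist': array([-0.05462971,  0.        ,  0.        ,  0.        ,  0.        ]), 'rvec': array([ 0.15690781, -2.73880948,  1.42734673]), 'tvec': array([0.53532113, 0.16285371, 0.95812767])}
{'fx': 510.1476423566613, 'fy': 510.1476423566613, 'cx': 321.86877447982926, 'cy': 198.13072109527286, 'dist': array([0.00841817, 0.        , 0.        , 0.        , 0.        ]), 'rvec': array([ 2.13839548, -2.13351126,  0.17134007]), 'tvec': array([-0.08028946,  0.53031539,  1.60842967])}
```

View pics/top0.png

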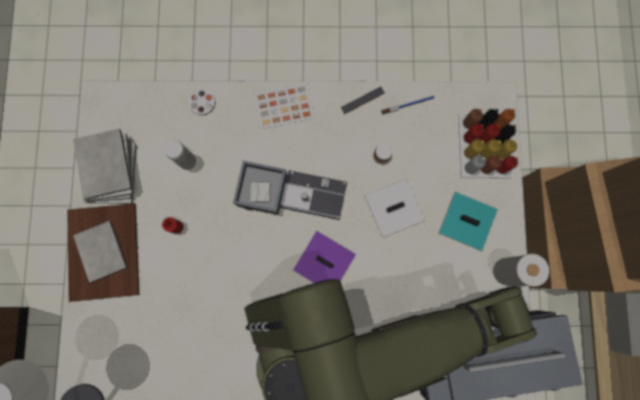

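View pics/side0.png

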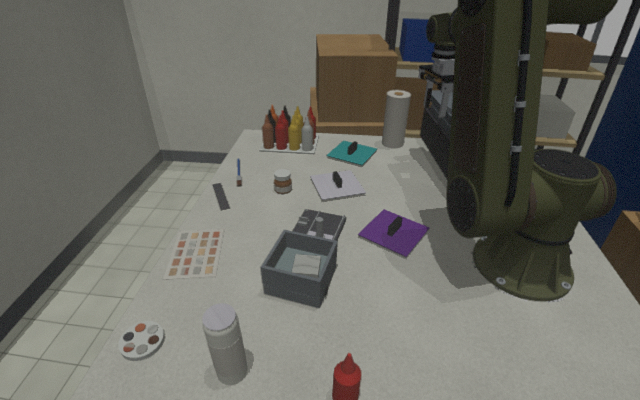

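The top view shows the aluminium lid at about (395,207), with teal and purple look-alikes at (468,220) and (325,260). The box is at (261,188), the post near (306,197) and the mark near (325,182). The side view shows the lid at (338,184), the box at (300,267) and the shutter at (318,225).

Run:
```python
import cv2,numpy as np
t=cv2.imread("pics/top0.png");s=cv2.imread("pics/side0.png")
def crop(im,x,y,w,h,k):return cv2.resize(im[y:y+h,x:x+w],None,fx=k,fy=k,interpolation=cv2.INTER_CUBIC)
cv2.imwrite("pics/c1.png",crop(t,230,150,200,100,4))
cv2.imwrite("pics/c2.png",crop(s,250,160,130,145,4))
```

```text
(no output)
```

View pics/c1.png

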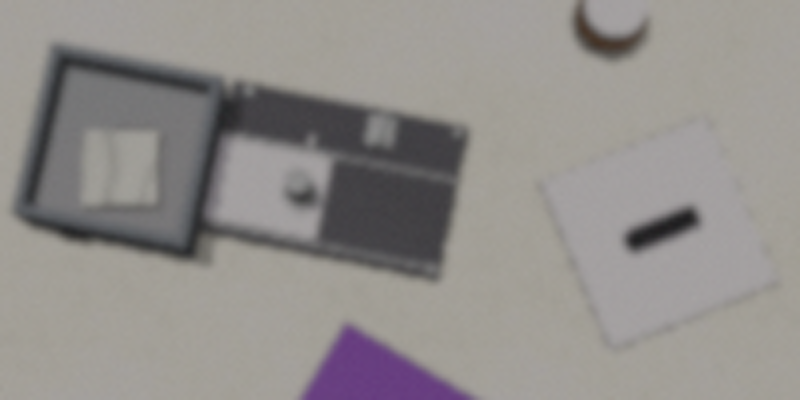

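View pics/c2.png

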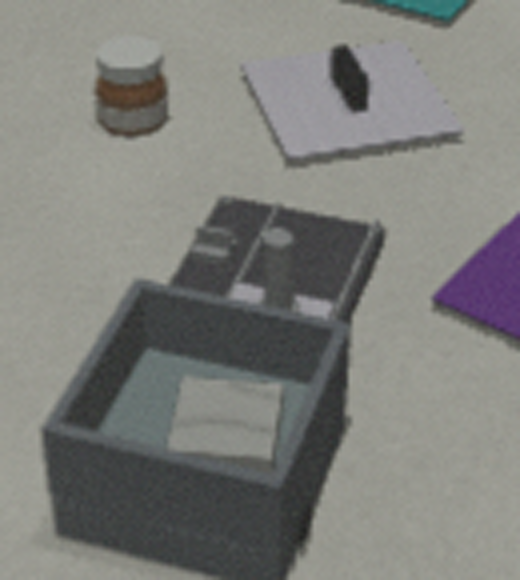

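The crops show the rim's outer corners, the lid's plate corners, the handle, the post top, the tooth and the mark clearly in both views. I'll triangulate them.

```bash
cat > h.py <<'E'
import numpy as np,cv2
from workcell import camera_model
M={c:camera_model(c) for c in("side","top")}
def ray(c,px):
    m=M[c];K=np.array([[m["fx"],0,m["cx"]],[0,m["fy"],m["cy"]],[0,0,1]])
    u=cv2.undistortPoints(np.array([[px]],float),K,m["dist"])[0,0]
    R=cv2.Rodrigues(m["rvec"])[0];return -R.T@m["tvec"],R.T@np.array([u[0],u[1],1])
def onz(c,px,z):
    o,d=ray(c,px);return o+d*(z-o[2])/d[2]
def tri(a,b):
    A=np.zeros((3,3));v=np.zeros(3);L=[]
    for c,p in(("top",a),("side",b)):
        o,d=ray(c,p);d/=np.linalg.norm(d);P=np.eye(3)-np.outer(d,d);A+=P;v+=P@o;L.append((o,d))
    x=np.linalg.solve(A,v);return x,np.linalg.norm(np.cross(L[0][1],L[1][1])@(L[0][0]-L[1][0]))
f=lambda off:(lambda X,Y:((X+.5)/4-.5+off[0],(Y+.5)/4-.5+off[1]))
ct=f((230,150));cs=f((250,160))
E
python3 - <<'E'
from h import *
np.set_printoptions(precision=4,suppress=True)
print("cams",ray("top",(320,200))[0],ray("side",(320,200))[0])
rt=[(55,45),(222,80),(192,255),(15,215)];rs=[(45,428),(140,282),(348,322),(283,480)]
# match by position on z=.09
for nm,T,S,z in(("rim",rt,rs,.09),("lid",[(541,184),(707,117),(778,285),(614,349)],[(243,68),(408,42),(462,132),(290,157)],.013)):
    A=np.array([onz("top",ct(*p),z) for p in T]);B=np.array([onz("side",cs(*p),z) for p in S])
    for n,P in(("top",A),("side",B)):
        e=np.roll(P,-1,0)-P
        print(nm,n,P[:,:2].tolist(),"\n ctr",P.mean(0),"len",np.linalg.norm(e,axis=1),"ang",np.degrees(np.arctan2(e[:,1],e[:,0])))
    for i,a in enumerate(A):
        j=np.argmin(np.linalg.norm(B-a,axis=1));x,_=tri(ct(*T[i]),cs(*S[j]));print("  tri",x,_)
print("post",tri(ct(298,181),cs(278,237)),onz("top",ct(298,181),.085),onz("side",cs(278,237),.085))
print("tooth",onz("top",ct(311,140),.018))
print("mark",tri(ct(380,129),cs(215,241)),onz("top",ct(380,129),.03))
print("handle top",tri(ct(662,228),cs(342,58)),onz("top",ct(662,228),.045))
a=onz("top",ct(628,242),.045);b=onz("top",ct(697,214),.045);print("bar",a,b,np.linalg.norm(a-b),np.degrees(np.arctan2(*(a-b)[1::-1])))
print("plate",[onz("top",ct(*p),.014) for p in((468,125),(437,278))])
E
```

```text
cams [ 0.2639 -0.0828  1.6728] [0.4563 0.748  0.6807]
rim top [[0.6424021988831964, 0.1708780448283064], [0.6142153085746576, 0.03763092247501225], [0.4741855324367157, 0.05913136718633191], [0.5055396248672109, 0.198541047185143]] 
 ctr [0.5591 0.1165 0.09  ] len [0.1362 0.1417 0.1429 0.1396] ang [-101.9442  171.2709   77.3247  -11.4268]
rim side [[0.6445523075213291, 0.17001043299754093], [0.6154033589965616, 0.03757077352715954], [0.4836666744522149, 0.060516144463096166], [0.5092057283561112, 0.19328044504975128]] 
 ctr [0.5632 0.1153 0.09  ] len [0.1356 0.1337 0.1352 0.1373] ang [-102.4125  170.1196   79.1114   -9.7554]
  tri [0.6433 0.1709 0.0907] 0.001593507274760859
  tri [0.6148 0.0377 0.09  ] 0.0009302721059086291
  tri [0.4791 0.0591 0.0879] 0.007567210668425431
  tri [0.5069 0.1977 0.0943] 0.0031348056708516573
lid top [[0.5440848943410642, -0.22085389655814672], [0.6006936128019327, -0.35902491105640866], [0.4607455644956645, -0.4136261333031547], [0.4080411434893346, -0.2787133136785217]] 
 ctr [ 0.5034 -0.3181  0.013 ] len [0.1493 0.1502 0.1448 0.1478] ang [ -67.7211 -
[... 386 characters left out ...]
[ 0.6015 -0.3596  0.0096] 0.00016479639140822803
  tri [ 0.4604 -0.4133  0.0146] 0.0002175903669130903
  tri [ 0.4097 -0.2792  0.0101] 0.002245420236695892
post (array([ 0.5345, -0.0232,  0.0862]), np.float64(0.001210368482707144)) [ 0.5339 -0.0231  0.085 ] [ 0.5354 -0.0249  0.085 ]
tooth [ 0.5797 -0.0311  0.018 ]
mark (array([ 0.587 , -0.088 ,  0.0287]), np.float64(0.00012418915932874253)) [ 0.5867 -0.088   0.03  ]
handle top (array([ 0.5077, -0.3147,  0.0513]), np.float64(0.00880068014239592)) [ 0.5029 -0.3153  0.045 ]
bar [ 0.4915 -0.2877  0.045 ] [ 0.5144 -0.3437  0.045 ] 0.06054403125528873 112.24737820792076
plate [array([ 0.5933, -0.1609,  0.014 ]), array([ 0.4657, -0.1348,  0.014 ])]
```

Checks: rim height 0.088–0.094, post top 0.086 and lid sides about 0.148, all matching the stated sizes.

- **Box:** about (0.561, 0.117), yaw about -11°.
- **Lid:** about (0.504, -0.3165), its x axis at about 22°.

I'll move above the lid.

move_arm --targets '[{"dp": [30, -6, 0], "yaw": -0.14}, {"dp": [62, -13, 10], "yaw": -0.28}, {"dp": [95, -20, 20], "yaw": -0.42}, {"dp": [128, -27, 30], "yaw": -0.56}, {"dp": [161, -34, 40], "yaw": -0.7}, {"dp": [194, -41, 50], "yaw": -0.84}, {"dp": [227, -48, 60], "yaw": -0.98}, {"dp": [260, -55, 70], "yaw": -1.12}, {"dp": [293, -62, 80], "yaw": -1.26}, {"dp": [326, -70, 85], "yaw": -1.4}, {"dp": [350, -75, 85], "yaw": -1.52}, {"dp": [362, -77, 85], "yaw": -1.6}]' --jaw 60 --force 30

```text
t: 2.4
tcp_pos: [0.5059, -0.3153, 0.1201]
ee_rot: [[-0.382, 0.924, -0.0], [0.924, 0.382, 0.0], [0.0, -0.0, -1.0]]
wrist_force: [-0.7, -0.1, 1.5]
width: 0.0602
grasp_force: 0.0
```

move_arm --targets '[{"dp": [0, 0, 0], "yaw": 0}, {"dp": [0, 0, 0], "yaw": 0}, {"dp": [0, 0, 0], "yaw": 0}]'

```text
t: 2.7
tcp_pos: [0.5038, -0.3173, 0.1205]
ee_rot: [[-0.374, 0.927, -0.0], [0.927, 0.374, -0.0], [0.0, -0.0, -1.0]]
wrist_force: [-0.3, -0.1, 0.3]
width: 0.0597
grasp_force: 0.0
```

Run:
```python
from workcell import *
import cv2,numpy as np
s=read_state();print(s["t"],s["tcp_pos"],s["ee_rot"].round(4),s["q"].round(3))
k=lambda im,x,y,w,h,f:cv2.resize(im[y:y+h,x:x+w],None,fx=f,fy=f,interpolation=cv2.INTER_CUBIC)
a=snapshot("side")[:,:,::-1];cv2.imwrite("pics/b1.png",k(a,270,80,150,140,4))
```

```text
2.7 [ 0.50375461 -0.31729978  0.12049169] [[-3.739e-01  9.275e-01 -1.000e-04]
 [ 9.275e-01  3.739e-01 -0.000e+00]
 [ 0.000e+00 -1.000e-04 -1.000e+00]] [-0.624  0.478  1.479 -0.     1.184 -1.007]
```

View pics/b1.png

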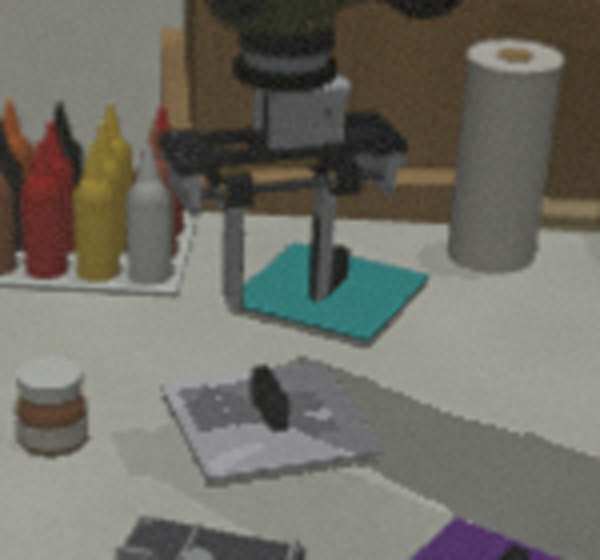

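The gripper hangs above the aluminium lid, with its fingers at (232,300) and (320,295) and the bar at (270,398). It is lined up, so I'll lower and grip.

move_arm --targets '[{"dp": [0, 0, 20], "yaw": 0}, {"dp": [0, 0, 45], "yaw": 0}, {"dp": [0, 0, 70], "yaw": 0}, {"dp": [0, 0, 85], "yaw": 0}, {"dp": [0, 0, 95], "yaw": 0}, {"dp": [0, 0, 100], "yaw": 0}, {"dp": [0, 0, 101], "yaw": 0}, {"dp": [0, 0, 101], "yaw": 0}]'

```text
t: 3.55
tcp_pos: [0.5047, -0.317, 0.0201]
ee_rot: [[-0.376, 0.926, 0.001], [0.926, 0.376, -0.001], [-0.001, 0.001, -1.0]]
wrist_force: [0.2, -0.4, 0.0]
width: 0.0599
grasp_force: 0.0
```

move_arm --targets '[{"dp": [0, 0, 0], "yaw": 0}, {"dp": [0, 0, 0], "yaw": 0}, {"dp": [0, 0, 0], "yaw": 0}, {"dp": [0, 0, 0], "yaw": 0}, {"dp": [0, 0, 0], "yaw": 0}, {"dp": [0, 0, 0], "yaw": 0}, {"dp": [0, 0, 0], "yaw": 0}, {"dp": [0, 0, 0], "yaw": 0}]' --jaw 5 --force 30

```text
t: 4.35
tcp_pos: [0.5044, -0.3167, 0.0195]
ee_rot: [[-0.376, 0.926, -0.0], [0.926, 0.376, 0.0], [0.0, -0.0, -1.0]]
wrist_force: [0.3, 0.1, 0.5]
width: 0.0159
grasp_force: 30.0
```

move_arm --targets '[{"dp": [0, 0, -10], "yaw": 0}, {"dp": [0, 0, -30], "yaw": 0}, {"dp": [0, 0, -55], "yaw": 0}, {"dp": [0, 0, -80], "yaw": 0}, {"dp": [0, 0, -105], "yaw": 0}, {"dp": [0, 0, -125], "yaw": 0}, {"dp": [0, 0, -140], "yaw": 0}, {"dp": [0, 0, -140], "yaw": 0}]'

```text
t: 5.15
tcp_pos: [0.505, -0.3172, 0.162]
ee_rot: [[-0.377, 0.926, 0.003], [0.926, 0.377, -0.002], [-0.003, 0.002, -1.0]]
wrist_force: [-0.1, -0.2, -2.4]
width: 0.0154
grasp_force: 30.0
```

The grip holds (width 15.5 mm). I'll carry the lid over the box.

move_arm --targets '[{"dp": [15, 8, 0], "yaw": 0.02}, {"dp": [42, 24, 0], "yaw": 0.06}, {"dp": [77, 44, 0], "yaw": 0.12}, {"dp": [115, 65, 0], "yaw": 0.18}, {"dp": [153, 87, 0], "yaw": 0.24}, {"dp": [192, 109, 0], "yaw": 0.3}, {"dp": [230, 131, 0], "yaw": 0.36}, {"dp": [268, 152, 0], "yaw": 0.42}, {"dp": [305, 173, 0], "yaw": 0.48}, {"dp": [340, 193, 0], "yaw": 0.53}, {"dp": [365, 207, 0], "yaw": 0.56}, {"dp": [380, 216, 0], "yaw": 0.578}]'

```text
t: 6.35
tcp_pos: [0.5609, 0.1188, 0.1585]
ee_rot: [[0.19, 0.982, -0.001], [0.982, -0.19, -0.0], [-0.0, -0.001, -1.0]]
wrist_force: [0.9, 0.1, -2.4]
width: 0.0159
grasp_force: 30.0
```

move_arm --targets '[{"dp": [0, 0, 0], "yaw": 0}, {"dp": [0, 0, 8], "yaw": 0}, {"dp": [0, 0, 16], "yaw": 0}, {"dp": [0, 0, 20], "yaw": 0}, {"dp": [0, 0, 20], "yaw": 0}, {"dp": [0, 0, 20], "yaw": 0}]'

```text
t: 6.95
tcp_pos: [0.5615, 0.1162, 0.1395]
ee_rot: [[0.191, 0.982, -0.0], [0.982, -0.191, -0.0], [-0.0, -0.0, -1.0]]
wrist_force: [0.2, 0.9, -2.6]
width: 0.0159
grasp_force: 30.0
```

Run:
```python
from workcell import *
import cv2,numpy as np
s=read_state();print(s["t"],s["tcp_pos"],s["ee_rot"].round(4),s["width"])
k=lambda im,x,y,w,h,f:cv2.resize(im[y:y+h,x:x+w],None,fx=f,fy=f,interpolation=cv2.INTER_CUBIC)
a=snapshot("side")[:,:,::-1];cv2.imwrite("pics/d_side.png",k(a,250,160,130,145,4))
a=snapshot("top")[:,:,::-1];cv2.imwrite("pics/d_top.png",k(a,230,150,130,130,4))
b=np.zeros((580,800,3),np.uint8);S=cv2.imread("pics/d_side.png");b[:580,:520]=S
T=cv2.resize(cv2.imread("pics/d_top.png"),(280,280));b[:280,520:]=T;cv2.imwrite("pics/d.png",b)
```

```text
6.95 [0.56149957 0.11621854 0.13946282] [[ 0.1913  0.9815 -0.    ]
 [ 0.9815 -0.1913 -0.    ]
 [-0.     -0.     -1.    ]] 0.01593754646682402
```

View pics/d.png

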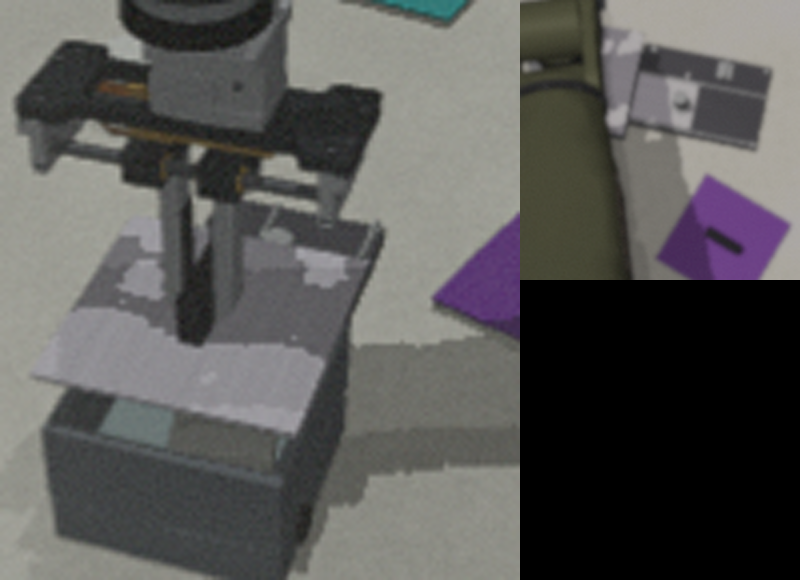

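The lid hangs squarely above the box, with its front corners at (33,375) and (297,432) and the rim's front corners at (45,428) and (283,480). I'll compare the two numerically.

Run:
```python
from h import *
np.set_printoptions(precision=4,suppress=True)
yaw=np.radians(-11);X=np.array([np.cos(yaw),np.sin(yaw)]);Y=np.array([-X[1],X[0]])
for n,p,z,h in(("lidL",(33,376),.130,.075),("lidR",(297,432),.130,.075),("rimL",(45,428),.09,.07),("rimR",(283,480),.09,.07),("rimbL",(140,282),.09,.07),("rimbR",(348,322),.09,.07)):
    P=onz("side",cs(*p),z)[:2]
    sx=1 if n[-1]=="L" else -1; sy=-1 if "b" in n else 1
    print(n,P,"ctr est",P-sx*h*X-sy*h*Y)
for n,p,z,sx,sy,h in (("rim",(55,45),.09,1,1,.07),("rim",(222,80),.09,1,-1,.07),("rim",(192,255),.09,-1,-1,.07),("rim",(15,215),.09,-1,1,.07)):
    P=onz("top",ct(*p),z)[:2];print("top",n,P-sx*h*X-sy*h*Y)
```

```text
lidL [0.6474 0.1714] ctr est [0.5595 0.1121]
lidR [0.5019 0.1967] ctr est [0.5613 0.1088]
rimL [0.6446 0.17  ] ctr est [0.5625 0.1147]
rimR [0.5092 0.1933] ctr est [0.5646 0.1112]
rimbL [0.6154 0.0376] ctr est [0.56   0.1196]
rimbR [0.4837 0.0605] ctr est [0.5657 0.1159]
top rim [0.5603 0.1155]
top rim [0.5589 0.1197]
top rim [0.5563 0.1145]
top rim [0.5609 0.1165]
```

The relative offset is about (2, 1) mm, within the play. I'll apply it and lower gently.

move_arm --targets '[{"dp": [1, 2, 5], "yaw": 0}, {"dp": [1, 2, 12], "yaw": 0}, {"dp": [1, 2, 20], "yaw": 0}, {"dp": [1, 2, 26], "yaw": 0}, {"dp": [1, 2, 30], "yaw": 0}, {"dp": [1, 2, 32], "yaw": 0}, {"dp": [1, 2, 33], "yaw": 0}, {"dp": [1, 2, 34], "yaw": 0}, {"dp": [1, 2, 34], "yaw": 0}]'

```text
t: 7.95
tcp_pos: [0.5637, 0.1172, 0.1055]
ee_rot: [[0.191, 0.982, 0.0], [0.982, -0.191, 0.0], [0.0, 0.0, -1.0]]
wrist_force: [0.7, 0.2, -3.0]
width: 0.0157
grasp_force: 30.0
```

move_arm --targets '[{"dp": [0, 0, 1], "yaw": 0}, {"dp": [0, 0, 2], "yaw": 0}, {"dp": [0, 0, 3], "yaw": 0}, {"dp": [0, 0, 4], "yaw": 0}, {"dp": [0, 0, 4], "yaw": 0}, {"dp": [0, 0, 4], "yaw": 0}]'

```text
t: 8.55
tcp_pos: [0.5636, 0.1172, 0.1015]
ee_rot: [[0.191, 0.982, 0.0], [0.982, -0.191, -0.0], [-0.0, 0.0, -1.0]]
wrist_force: [-0.2, -1.0, -2.0]
width: 0.0156
grasp_force: 30.0
```

No contact force down to lid height 0.086, so the lip is inside the walls. I'll go down a little more until contact.

move_arm --targets '[{"dp": [0, 0, 0.5], "yaw": 0}, {"dp": [0, 0, 1], "yaw": 0}, {"dp": [0, 0, 1], "yaw": 0}, {"dp": [0, 0, 1], "yaw": 0}]'

```text
t: 8.95
tcp_pos: [0.5636, 0.1172, 0.1014]
ee_rot: [[0.191, 0.982, 0.0], [0.982, -0.191, -0.0], [0.0, 0.0, -1.0]]
wrist_force: [-5.5, -1.2, 9.1]
width: 0.0161
grasp_force: 30.0
```

Contact at lid height 0.082, which is the seated height. I'll ease the push, open and rise.

move_arm --targets '[{"dp": [0, 0, -0.5], "yaw": 0}, {"dp": [0, 0, -0.5], "yaw": 0}]'

```text
t: 9.15
tcp_pos: [0.5637, 0.1172, 0.1014]
ee_rot: [[0.191, 0.982, 0.0], [0.982, -0.191, 0.0], [0.0, 0.0, -1.0]]
wrist_force: [-3.9, -0.4, 6.4]
width: 0.0158
grasp_force: 30.0
```

move_arm --targets '[{"dp": [0, 0, 0], "yaw": 0}, {"dp": [0, 0, 0], "yaw": 0}, {"dp": [0, 0, 0], "yaw": 0}, {"dp": [0, 0, 0], "yaw": 0}, {"dp": [0, 0, 0], "yaw": 0}, {"dp": [0, 0, 0], "yaw": 0}]' --jaw 44

```text
t: 9.75
tcp_pos: [0.5636, 0.1172, 0.1009]
ee_rot: [[0.191, 0.982, 0.0], [0.982, -0.191, 0.0], [0.0, 0.0, -1.0]]
wrist_force: [0.1, -0.0, 0.4]
width: 0.0443
grasp_force: 0.0
```

move_arm --targets '[{"dp": [0, 0, -10], "yaw": 0}, {"dp": [0, 0, -30], "yaw": 0}, {"dp": [0, 0, -55], "yaw": 0}, {"dp": [0, 0, -80], "yaw": 0}, {"dp": [0, 0, -95], "yaw": 0}, {"dp": [0, 0, -100], "yaw": 0}, {"dp": [0, 0, -100], "yaw": 0}, {"dp": [0, 0, -100], "yaw": 0}]'

```text
t: 10.55
tcp_pos: [0.5633, 0.1172, 0.2002]
ee_rot: [[0.191, 0.982, -0.001], [0.982, -0.191, -0.0], [-0.0, -0.001, -1.0]]
wrist_force: [0.4, -0.1, -0.4]
width: 0.044
grasp_force: 0.0
```

Run:
```python
from workcell import *
import cv2,numpy as np
s=read_state();print(s["t"],s["tcp_pos"],s["ee_rot"].round(4),s["width"])
k=lambda im,x,y,w,h,f:cv2.resize(im[y:y+h,x:x+w],None,fx=f,fy=f,interpolation=cv2.INTER_CUBIC)
a=snapshot("side")[:,:,::-1];cv2.imwrite("pics/e_side.png",k(a,250,160,130,145,4))
a=snapshot("top")[:,:,::-1];cv2.imwrite("pics/e_top.png",k(a,230,150,130,130,4))
```

```text
10.55 [0.56330208 0.1171508  0.20017126] [[ 1.908e-01  9.816e-01 -1.100e-03]
 [ 9.816e-01 -1.908e-01 -1.000e-04]
 [-4.000e-04 -1.100e-03 -1.000e+00]] 0.0439829174763515
```

View pics/e_side.png

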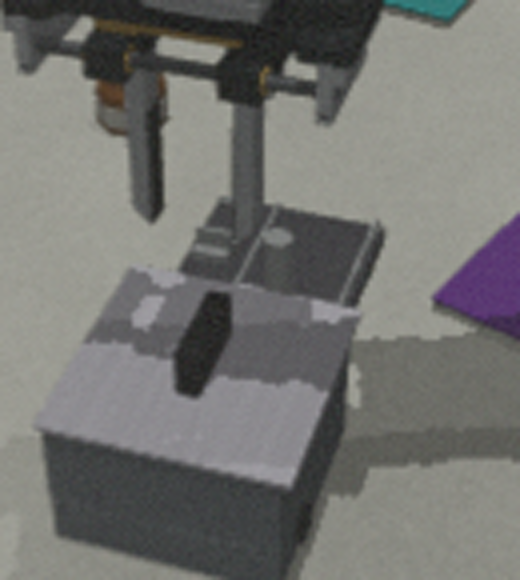

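The lid sits flat and squarely on the box: front corners (40,428) and (295,487) are flush with the rim, and the bar is at (203,343). Next is the post at about (0.534, -0.0235), with the fin about 54 mm farther out.

move_arm --targets '[{"dp": [-20, 0, 0], "yaw": 0}, {"dp": [-50, -1, 0], "yaw": 0}, {"dp": [-85, -1, 0], "yaw": 0}, {"dp": [-115, -2, 0], "yaw": 0}, {"dp": [-135, -2, 0], "yaw": 0}, {"dp": [-144, -2, 0], "yaw": 0}, {"dp": [-144, -2, 20], "yaw": 0}, {"dp": [-144, -2, 45], "yaw": 0}, {"dp": [-144, -2, 70], "yaw": 0}, {"dp": [-144, -2, 85], "yaw": 0}, {"dp": [-144, -2, 90], "yaw": 0}, {"dp": [-144, -2, 90], "yaw": 0}]'

```text
t: 11.85
tcp_pos: [0.534, -0.0234, 0.1105]
ee_rot: [[0.19, 0.982, -0.001], [0.982, -0.19, 0.0], [-0.0, -0.001, -1.0]]
wrist_force: [0.5, -0.6, 0.3]
width: 0.0438
grasp_force: 0.0
```

Run:
```python
from workcell import *
import cv2,numpy as np
s=read_state();print(s["t"],s["tcp_pos"],s["wrist_force"])
k=lambda im,x,y,w,h,f:cv2.resize(im[y:y+h,x:x+w],None,fx=f,fy=f,interpolation=cv2.INTER_CUBIC)
a=k(snapshot("side")[:,:,::-1],270,170,100,90,4);b=k(cv2.imread("pics/e_top.png"),0,0,400,360,1)
cv2.imwrite("pics/f.png",np.hstack([a,b]))
```

```text
11.85 [ 0.53401303 -0.0233841   0.11046049] [ 0.54770203 -0.56597827  0.2701375 ]
```

View pics/f.png

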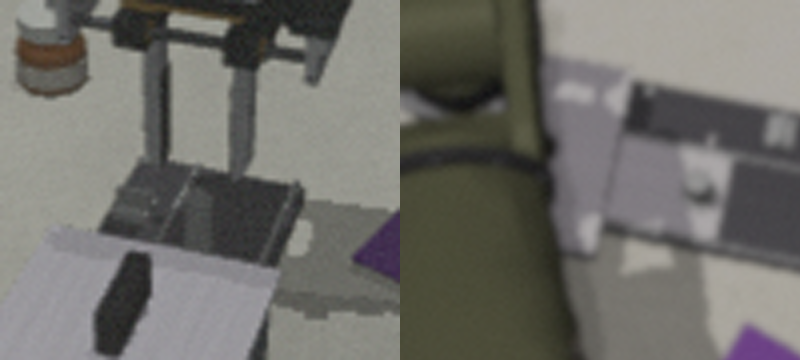

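The fingers, at (155,165) and (240,175), straddle the post at (198,200), centred. I'll descend 70 mm, grip and pull.

move_arm --targets '[{"dp": [0, 0, 15], "yaw": 0}, {"dp": [0, 0, 35], "yaw": 0}, {"dp": [0, 0, 55], "yaw": 0}, {"dp": [0, 0, 66], "yaw": 0}, {"dp": [0, 0, 70], "yaw": 0}, {"dp": [0, 0, 70], "yaw": 0}, {"dp": [0, 0, 70], "yaw": 0}]'

```text
t: 12.6
tcp_pos: [0.5347, -0.0238, 0.0419]
ee_rot: [[0.191, 0.982, 0.001], [0.982, -0.191, -0.0], [0.0, 0.001, -1.0]]
wrist_force: [0.1, 0.2, 0.3]
width: 0.0441
grasp_force: 0.0
```

move_arm --targets '[{"dp": [0, 0, 0], "yaw": 0}, {"dp": [0, 0, 0], "yaw": 0}, {"dp": [0, 0, 0], "yaw": 0}, {"dp": [0, 0, 0], "yaw": 0}, {"dp": [0, 0, 0], "yaw": 0}, {"dp": [0, 0, 0], "yaw": 0}, {"dp": [0, 0, 0], "yaw": 0}]' --jaw 5 --force 50

```text
t: 13.3
tcp_pos: [0.5351, -0.0239, 0.0413]
ee_rot: [[0.191, 0.982, 0.002], [0.982, -0.191, -0.0], [0.0, 0.002, -1.0]]
wrist_force: [6.3, -1.0, -2.8]
width: 0.0192
grasp_force: 50.0
```

The post is gripped (width 19 mm). I'll pull 54 mm out, with +1 mm sideways to ease the side load.

move_arm --targets '[{"dp": [-3, 0.5, 0], "yaw": 0}, {"dp": [-8, 1, 0], "yaw": 0}, {"dp": [-15, 1, 0], "yaw": 0}, {"dp": [-22, 1, 0], "yaw": 0}, {"dp": [-29, 1, 0], "yaw": 0}, {"dp": [-36, 1, 0], "yaw": 0}, {"dp": [-43, 1, 0], "yaw": 0}, {"dp": [-49, 1, 0], "yaw": 0}, {"dp": [-53, 1, 0], "yaw": 0}, {"dp": [-54, 1, 0], "yaw": 0}, {"dp": [-54, 1, 0], "yaw": 0}, {"dp": [-54, 1, 0], "yaw": 0}]'

```text
t: 14.5
tcp_pos: [0.5244, -0.0761, 0.0412]
ee_rot: [[0.191, 0.982, -0.001], [0.982, -0.191, 0.001], [0.001, -0.001, -1.0]]
wrist_force: [-4.6, 9.7, 5.8]
width: 0.0196
grasp_force: 50.0
```

Run:
```python
from workcell import *
import cv2,numpy as np
s=read_state();print(s["t"],s["tcp_pos"],s["wrist_force"],s["width"],s["grasp_force"])
k=lambda im,x,y,w,h,f:cv2.resize(im[y:y+h,x:x+w],None,fx=f,fy=f,interpolation=cv2.INTER_CUBIC)
av=lambda c:np.mean([snapshot(c)[:,:,::-1].astype(float) for _ in range(6)],0).astype(np.uint8)
a=k(av("side"),285,185,50,65,8);b=k(av("top"),290,160,50,65,8)
cv2.imwrite("pics/g.png",np.hstack([a,b]))
```

```text
14.5 [ 0.52444348 -0.07610883  0.04124414] [-4.60983745  9.73331631  5.82885251] 0.019567198298200465 50.002378821372986
```

View pics/g.png

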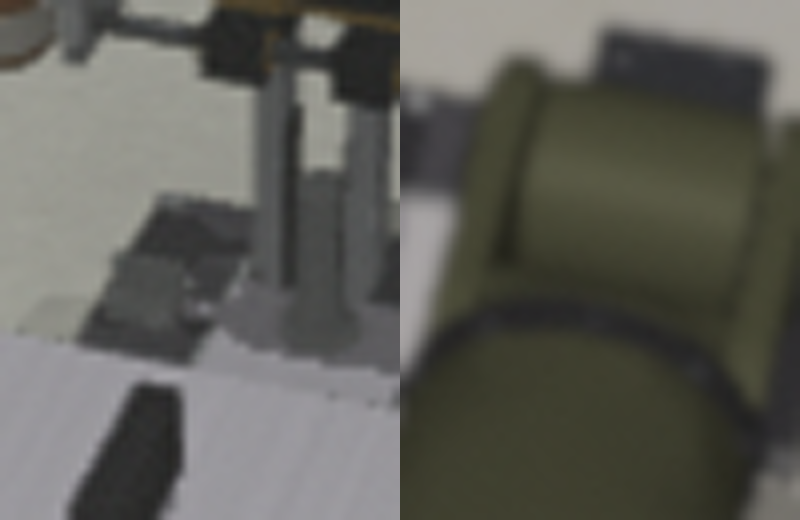

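In the side view the tooth tip is near (200,308), close to the fin's lower right corner. The fin's face spans about (110–185, 257–325). I'll check by projecting models of both.

Run:
```python
from h import *
yaw=np.radians(-11);X=np.array([np.cos(yaw),np.sin(yaw),0]);Y=np.array([-X[1],X[0],0])
def pj(c,P):
    m=M[c];K=np.array([[m["fx"],0,m["cx"]],[0,m["fy"],m["cy"]],[0,0,1]])
    return cv2.projectPoints(np.array([P],float),m["rvec"],m["tvec"],K,m["dist"])[0][0,0]
O=np.array([.5345,-.0235,0])+.145*Y
im=cv2.imread("pics/g.png")[:,:400]
def g(p):return tuple(int(round(v)) for v in ((p[0]-285+.5)*8-.5,(p[1]-185+.5)*8-.5))
out=[]
for d,x0 in((.050,.064),(.054,.064),(.058,.064)):
    I=im.copy()
    for z in(.018,.036):
        for s in(-.002,.002):
            cv2.line(I,g(pj("side",O+X*(x0-.011)+Y*(-.145-d+s)+[0,0,z])),g(pj("side",O+X*(x0+.011)+Y*(-.145-d+s)+[0,0,z])),(0,0,255),1)
    for s in(-.013,.013):
        cv2.line(I,g(pj("side",O+X*(x0-.011)+Y*(-.145-d+s)+[0,0,.016])),g(pj("side",O+X*(x0+.011)+Y*(-.145-d+s)+[0,0,.016])),(255,0,0),1)
    cv2.circle(I,g(pj("side",O+X*.051+Y*(-.145-d)+[0,0,.018])),3,(0,255,0),-1)
    print(d,"tooth",g(pj("side",O+X*.051+Y*(-.145-d)+[0,0,.018])),"post base",g(pj("side",O+Y*(-.145-d)+[0,0,.021])),"post top",g(pj("side",O+Y*(-.145-d)+[0,0,.085])))
    out.append(I[150:400,60:320])
cv2.imwrite("pics/i.png",np.hstack(out))
# initial image prediction of the same edges in c1/c2 coordinates
for d in(.05,.054,.058):
    for c,off in(("side",(250,160)),("top",(230,150))):
        print(d,c,[tuple(((pj(c,O+X*.064+Y*(-.145-d)+[0,0,z])-off+.5)*4-.5).round(1)) for z in(.018,.036)])
```

```text
0.05 tooth (182, 318) post base (319, 339) post top (322, 192)
0.054 tooth (186, 312) post base (322, 332) post top (325, 185)
0.058 tooth (189, 305) post base (325, 326) post top (329, 179)
0.05 side [(np.float64(213.7), np.float64(255.5)), (np.float64(213.2), np.float64(235.6))]
0.05 top [(np.float64(376.1), np.float64(130.5)), (np.float64(376.2), np.float64(126.2))]
0.054 side [(np.float64(215.5), np.float64(252.2)), (np.float64(215.1), np.float64(232.3))]
0.054 top [(np.float64(380.9), np.float64(131.4)), (np.float64(381.0), np.float64(127.2))]
0.058 side [(np.float64(217.3), np.float64(249.0)), (np.float64(216.9), np.float64(229.1))]
0.058 top [(np.float64(385.6), np.float64(132.3)), (np.float64(385.8), np.float64(128.1))]
```

View pics/i.png

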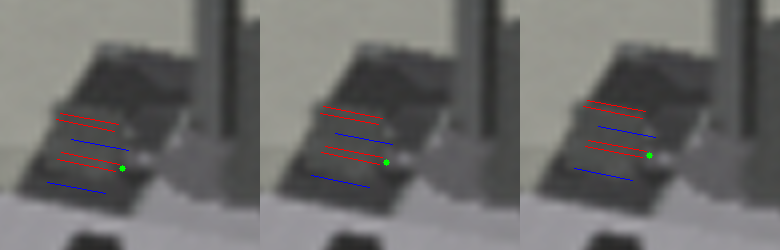

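Run:
```python
import cv2
I=cv2.resize(cv2.imread("pics/g.png",0)[:,:400],(50,65),interpolation=cv2.INTER_AREA)
print("cols 296..319");
for r in range(215,230):print(r,*I[r-185,11:35])
```

```text
cols 296..319
215 151 151 150 149 141 102 62 53 55 52 54 54 55 53 52 52 54 55 53 56 71 82 85 82
216 149 149 144 124 103 76 61 58 56 55 54 52 54 53 55 56 55 55 56 60 73 84 85 81
217 149 148 134 98 79 73 74 75 70 69 63 63 55 55 62 64 65 66 69 84 85 85 85 82
218 152 150 135 94 73 72 74 75 75 75 74 72 60 61 62 62 63 66 76 100 84 79 83 82
219 154 152 129 90 73 73 73 74 74 74 75 72 75 65 61 61 61 67 86 99 78 74 82 82
220 154 145 104 78 73 74 72 75 75 73 73 73 85 73 62 61 63 80 106 99 90 83 85 83
221 150 129 89 80 78 77 74 74 73 74 74 71 71 65 61 61 68 96 118 102 93 93 92 87
222 133 102 83 80 79 77 76 77 76 77 74 72 80 75 80 74 78 98 101 95 91 93 95 93
223 105 70 71 75 76 77 78 78 80 79 74 72 84 93 111 99 90 92 94 93 91 92 93 90
224 78 57 67 72 72 74 75 80 81 82 73 65 73 78 88 90 90 91 92 91 93 93 92 88
225 69 57 57 59 62 67 69 76 80 76 71 59 54 53 56 75 95 95 93 92 93 93 90 87
226 66 64 62 60 63 64 63 65 68 66 65 61 54 51 67 99 125 112 96 91 93 91 91 86
227 68 65 63 62 64 63 62 61 62 62 62 61 60 67 98 126 139 135 113 102 95 90 92 90
228 100 90 82 79 72 67 64 61 61 62 62 60 63 82 114 136 141 141 137 133 112 100 102 102
229 148 145 135 128 112 100 90 82 80 72 68 62 72 105 129 139 139 139 140 140 136 134 136 135
```

In the side image the tooth strip (row about 223.1) and the fin's top edge (row about 217 at column 304) both come out near 57–58 mm. They agree within about 1 mm. I'll hold for a moment and then hand in.

move_arm --targets '[{"dp": [0, 0, 0], "yaw": 0}, {"dp": [0, 0, 0], "yaw": 0}, {"dp": [0, 0, 0], "yaw": 0}, {"dp": [0, 0, 0], "yaw": 0}, {"dp": [0, 0, 0], "yaw": 0}, {"dp": [0, 0, 0], "yaw": 0}, {"dp": [0, 0, 0], "yaw": 0}, {"dp": [0, 0, 0], "yaw": 0}]'

```text
t: 15.9
tcp_pos: [0.5245, -0.076, 0.0412]
ee_rot: [[0.191, 0.982, -0.001], [0.982, -0.191, 0.001], [0.001, -0.001, -1.0]]
wrist_force: [-4.6, 9.0, 6.8]
width: 0.0194
grasp_force: 50.0
```

```bash
python3 -c "
from workcell import *
s=read_state();print(s['t'],s['tcp_pos'],s['wrist_force'],s['grasp_force'])
print(job_done())"
```

```text
15.9 [ 0.52445686 -0.0760284   0.0412085 ] [-4.5958909   8.99497438  6.83616016] 50.002323389053345
the job is handed in; nothing more can be done
None
```

The lid is seated on the box and released, and the gripper is holding the shutter post with the tooth about 1 mm from the fin by my side-view estimate; I handed the job in at 15.9 s and no verdict came back.

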